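# Unstack the stripped parts into their inspection nests

### The arm

A 6-joint arm with a two-finger parallel gripper is mounted at the origin on a cart in front of the work surface, level with it; the furniture and walls round the work are solid. World frame = base frame: x ahead of the robot, y to its left, z up, the work surface at z = 0. Lengths are in m, angles in rad, forces in N, time in s.
With the tool pointing down it reaches from about 0.375 to 0.975 m from the base axis. Payload 3.8 kg.
Tool frame: the origin (TCP) lies at the very end of the fingers, on their centre line; the grasp point (between the pads) lies 19 mm behind it; z points along the fingers, y is the line along which they close (so a half turn about z gives the same grasp; the last joint's range is limited). The gripper opens to 88 mm and grips with 3 to 60 N. Pads are 18 mm wide; open, the fingers measure 123 mm over their backs; the gripper's body (75 mm by 187 mm) begins 45 mm behind the grasp point.
Start: joints at [-1.36, 0.264, 1.604, -0, 1.274, -0.037], TCP at [0.166, -0.654, 0.239] pointing down, gripper open.
Joint ranges: [-2.63, 2.63], [-0.94, 2.18], [0.31, 2.57], [-1.31, 4.45], [0, 2.66], [-2.55, 2.55]. Speed limits (rad/s): [2.57, 2.57, 3.14, 3.14, 3.14, 3.14].

### API

Orientations are given as a rotation vector (axis times angle).
In Python, from cell import robot gives the robot as it stands.
- The arm moves only by the shell command python3 -m crank 'ROWS' [FORCE]. ROWS is JSON, one flat list of numbers, 7 for each row, row after row: the shift along the tool's x, y, z as a fraction of full scale, then the turn, a rotation vector about the tool's x, y, z as a fraction of full scale, then the opening, from 0 (shut) to 1 (fully open). A call has 1 to 12 rows; each row is the pose to reach, as a shift and turn from the pose commanded when the call began, along the tool's axes at that moment; what a row does not reach only later rows make up. Full scale, the value 1, is 120 mm for a shift and 90 degrees for a turn. A row lasts 1/12 s, in which the tool goes at most 41.7 mm and 7.16 degrees, less where a joint would pass 70% of its speed; a pose out of reach is approached as far as the arm can. A call with a number of a shift or a turn outside -1 to 1 is refused whole. A call with a gripper value outside its range is refused whole. The fingers move at their own pace and stop on an object; FORCE is the grip in N (left out, the last holds). Time passes only in rows, so rows that repeat a pose let the fingers close. It gives the time, the measured TCP pose, the force, the opening and the grip force at its end, in the units of the state.
- robot.read_state(): the state, without advancing time (a new reading comes with each control period).
- robot.get_image(name): name is "scene" or "side" or "wrist"; returns a dict with "frame" (480x640x3 uint8, red, green, blue), "camera_matrix" (3x3 intrinsics, pixels), "camera_from_world" (4x4, takes a point from world to camera coordinates). Camera axes: x right, y up, looking along -z (the intrinsics and any distortion apply to the point x, -y, -z); pixel columns grow to the right and rows downward; lengths in m; the calibration is good to about 2 mm. A picture is of the moment at which its call begins. There is no depth.
- robot.job_done(): hands the job in; it is judged then, once.
The state is a dict: "time": time; "joints": joint angles; "dq": joint speeds; "effort": joint torques, N m; "eef_pos": TCP position; "tcp_rot": TCP orientation; "force": force on the tool from outside, world axes, zero at the start; "torque": the same for the moment, N m; "finger_gap": finger opening in m; "gripper_force": force on a finger pad.
Only numpy, scipy, OpenCV 4.12 (cv2) and the standard library are available. Lean on these libraries where they do the work, as an engineer would, in place of code of your own. Each camera call takes 0.05 s, during which the arm holds its last target. There are 200 camera calls.

### The job

The parts from a strip-down stand stacked on the bench: a valve spring on a ball bearing on a piston on a hub flange. Take the stack apart from the top down, one part at a time, and set each part upright and flat inside the round grey nest sized for it (spring in the smallest, then bearing, then piston, flange in the largest). Do not tip any part over on the way, leave the grease pot and the brass union where they stand, and let go of everything at the end.

Things in the scene. Friction and masses are not known exactly. Their poses are not given: they have to be found in the camera images.
- valve_spring: plain steel valve spring standing on end on top of the stack, rigid, 24 mm across, 40 mm tall; origin at the centre of its underside, z up its axis; its top is 145 mm above the bench at the start; about 45 g
- ball_bearing: plain steel ball bearing lying flat, second from the top, 47 mm across, 14 mm thick; origin at the centre of its underside (91 mm above the bench at the start), z up its axis; about 110 g. Grip it across its outside by the upper 7 mm or so, so that the fingertips stay above the rim of its nest
- piston: grey used engine piston standing on its skirt, third from the top, a 64 mm cylinder, 51 mm tall with a flat dark crown; its axis lies 2 mm along +x from the origin, which is at the underside (40 mm above the bench at the start), z up; about 260 g
- hub_flange: plain aluminium hub flange at the bottom of the stack: a round flange 96 mm across and 10 mm thick with six bolt holes, and on it a solid 60 mm round boss whose flat top is 40 mm above the underside; grip the boss; origin at the centre of the underside, z up; about 350 g
- spring_nest: smallest round grey plastic nest (shallow dish) fixed on the bench, for the spring: 60 mm outside, recess 44 mm across; floor 3 mm and rim 7 mm above the bench; origin at the centre of its underside, z up
- bearing_nest: second smallest round grey nest, fixed, for the bearing: 83 mm outside, recess 67 mm across; floor 3 mm and rim 7 mm above the bench; origin at the centre of its underside, z up
- piston_nest: second largest round grey nest, fixed, for the piston: 100 mm outside, recess 84 mm across; floor 3 mm and rim 7 mm above the bench; origin at the centre of its underside, z up
- flange_nest: largest round grey nest, fixed, for the hub flange: 132 mm outside, recess 116 mm across; floor 3 mm and rim 7 mm above the bench; origin at the centre of its underside, z up
- grease_pot: bystander to leave alone: small yellow pot with a red cap, loose, 40 mm across, 38 mm tall; origin at the centre of its underside
- brass_union: bystander to leave alone: small brass union fitting with a black upper part, loose, 30 mm across, 28 mm tall; origin at the centre of its underside
Not all that is in view belongs to the job. Several things have the shape of the piston; the one meant has the colours described above.

How it is judged:
By the outcome, as a careful person would: the job done as asked, in the order asked, and still so for the second after the job is handed in, with the robot touching nothing.
It also fails if it takes over 104 s, if anything falls off the work surface, if the arm or the gripper's body presses on something with over 40 N, if the wrist force passes 120 N, or if a joint passes its speed limit or range.

## Working session

There is one attempt and no reset: what is moved stays moved. The work goes in short steps, Python scripts to look and compute and a shell command to move; the robot and the scene stay as the last step left them, time stands still between calls to the robot, and variables do not carry over. Pictures are saved under pics/ and viewed, at most 14 in all, crops included, and the job is handed in when it is done.

```bash
ls; mkdir -p pics; python3 - <<'E'
from cell import robot
import cv2,numpy as np
np.set_printoptions(precision=4,suppress=True)
for n in ["scene","side"]:
    d=robot.get_image(n); cv2.imwrite(f"pics/{n}0.png",d["frame"][:,:,::-1]); np.savez(f"pics/{n}0.npz",**{k:v for k,v in d.items()})
    print(n,d.keys(),d["camera_matrix"],d["camera_from_world"])
s=robot.read_state();print(s)
E
```

```text
pics
scene dict_keys(['frame', 'camera_matrix', 'camera_from_world']) [[548.3222   0.     324.4196]
 [  0.     548.3222 239.2868]
 [  0.       0.       1.    ]] [[ 0.6363 -0.7711 -0.0223 -0.356 ]
 [ 0.3688  0.2787  0.8868 -0.2989]
 [-0.6776 -0.5724  0.4617 -0.6554]
 [ 0.      0.      0.      1.    ]]
side dict_keys(['frame', 'camera_matrix', 'camera_from_world']) [[448.8282   0.     320.318 ]
 [  0.     448.8282 238.7517]
 [  0.       0.       1.    ]] [[-0.9225 -0.3856  0.0193  0.4963]
 [ 0.1997 -0.4336  0.8787 -0.1844]
 [-0.3305  0.8144  0.477  -0.7933]
 [ 0.      0.      0.      1.    ]]
{'time': 0.1, 'joints': array([-1.3599,  0.2647,  1.6052, -0.    ,  1.2737, -0.0369]), 'dq': array([-0.0003, -0.0014, -0.0017, -0.0011, -0.0008,  0.0004]), 'effort': array([  0.0004, -50.3618, -35.8071,   0.0732,   0.0234,  -0.0001]), 'eef_pos': array([ 0.1654, -0.6538,  0.2375]), 'tcp_rot': array([-3.1155, -0.388 ,  0.0003]), 'force': array([ 0.1428, -0.2279,  0.2678]), 'torque': array([-0.0379,  0.0504, -0.0193]), 'gripper_force': 0.0, 'finger_gap': 0.08798391140662704}
```

View pics/scene0.png

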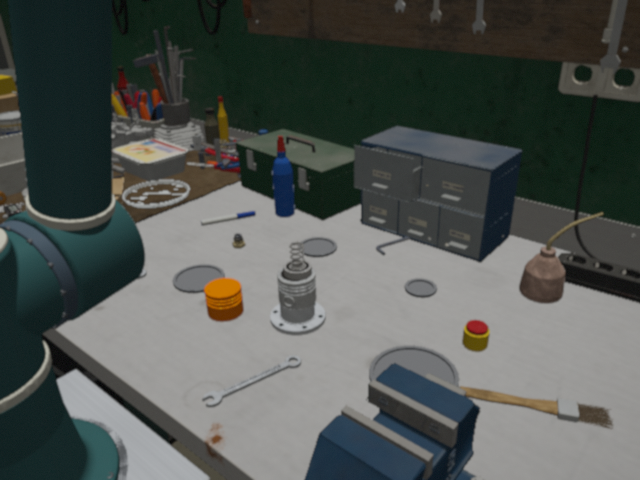

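View pics/side0.png

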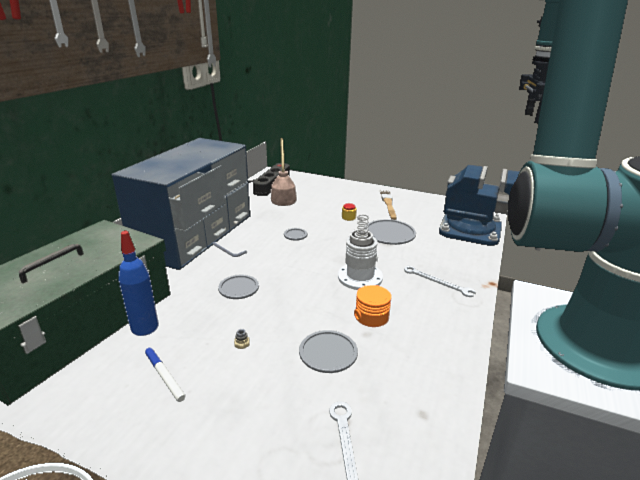

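The scene view shows the stack at about (297,285), with its spring top at (295,245). The nests are: spring (420,288), bearing (318,246), piston (200,278) and flange (414,370), the last partly hidden by the vice. The side view shows them at (295,234), (239,286), (328,351) and (388,232). The orange piston beside the stack is a decoy.

```bash
cat > h.py <<'E'
import numpy as np,cv2
from cell import robot
from scipy.spatial.transform import Rotation as R
def rays(d,px):
    px=np.atleast_2d(px).astype(float);K=d["camera_matrix"];T=d["camera_from_world"]
    c=np.c_[(px[:,0]-K[0,2])/K[0,0],-(px[:,1]-K[1,2])/K[1,1],-np.ones(len(px))]
    return -T[:3,:3].T@T[:3,3], c@T[:3,:3]
def plane(d,px,z):
    o,r=rays(d,px); return (o+r*((z-o[2])/r[:,2:]))[:,:2]
def proj(d,P):
    P=np.atleast_2d(P);T=d["camera_from_world"];c=P@T[:3,:3].T+T[:3,3];K=d["camera_matrix"]
    return np.c_[K[0,2]+K[0,0]*c[:,0]/-c[:,2],K[1,2]-K[1,1]*c[:,1]/-c[:,2]]
def circ(p):
    A=np.c_[2*p,np.ones(len(p))];x=np.linalg.lstsq(A,(p**2).sum(1),rcond=None)[0];return x[:2],np.sqrt(x[2]+x[:2]@x[:2])
def shift(target):  # world target TCP -> tool-axis shift fractions from current
    s=robot.read_state();return R.from_rotvec(s["tcp_rot"]).inv().apply(np.array(target)-s["eef_pos"])/0.12
E
python3 - <<'E'
from h import *
np.set_printoptions(precision=4,suppress=True)
seeds={"scene":dict(spring=(420,288),bearing=(318,247),piston=(200,278),flange=(414,360)),"side":dict(spring=(295,234),bearing=(239,286),piston=(328,351),flange=(395,232))}
out=[]
for n in seeds:
    d=dict(np.load(f"pics/{n}0.npz")); f=d["frame"][:,:,::-1].copy(); g=cv2.cvtColor(f,cv2.COLOR_BGR2GRAY)
    vis=f.copy()
    for k,s in seeds[n].items():
        m=np.zeros((482,642),np.uint8)
        cv2.floodFill(g.copy(),m,s,255,12,12,4|cv2.FLOODFILL_FIXED_RANGE|cv2.FLOODFILL_MASK_ONLY|(255<<8))
        m=m[1:-1,1:-1]; c=max(cv2.findContours(m,cv2.RETR_EXTERNAL,cv2.CHAIN_APPROX_NONE)[0],key=cv2.contourArea)
        cv2.drawContours(vis,[c],-1,(0,0,255),1)
        p=plane(d,c[:,0],0.005); e,r=cv2.minEnclosingCircle(p.astype(np.float32))
        print(n,k,g[s[1],s[0]],len(c),"lsq",*circ(p),"mec",np.array(e),r)
    out.append(vis)
a=cv2.resize(out[0][220:420,160:500],None,fx=2.3,fy=2.3);cv2.imwrite("pics/seg_scene.png",a)
b=cv2.resize(out[1][190:390,200:520],None,fx=2.4,fy=2.4);cv2.imwrite("pics/seg_side.png",b)
E
```

```text
scene spring 116 93 lsq [ 0.6654 -0.1438] 0.024862776764677595 mec [ 0.6654 -0.1439] 0.030580002814531326
scene bearing 117 130 lsq [0.6574 0.1161] 0.042584229604920185 mec [0.6556 0.1114] 0.05724983662366867
scene piston 116 255 lsq [0.4367 0.1825] 0.05669826347105685 mec [0.4243 0.1747] 0.0883665382862091
scene flange 115 702 lsq [ 0.4785 -0.3114] 0.0871966702951176 mec [ 0.4746 -0.322 ] 0.13313384354114532
side spring 175 54 lsq [ 0.6651 -0.1395] 0.02213903528653334 mec [ 0.6655 -0.143 ] 0.02893637865781784
side bearing 176 97 lsq [0.6708 0.1185] 0.03431540047384636 mec [0.6713 0.1171] 0.04037035256624222
side piston 177 138 lsq [0.4346 0.2148] 0.04726029542327118 mec [0.4344 0.2146] 0.04936287924647331
side flange 177 107 lsq [ 0.4486 -0.2524] 0.05444987677275433 mec [ 0.4487 -0.2546] 0.060632649809122086
```

View pics/seg_scene.png

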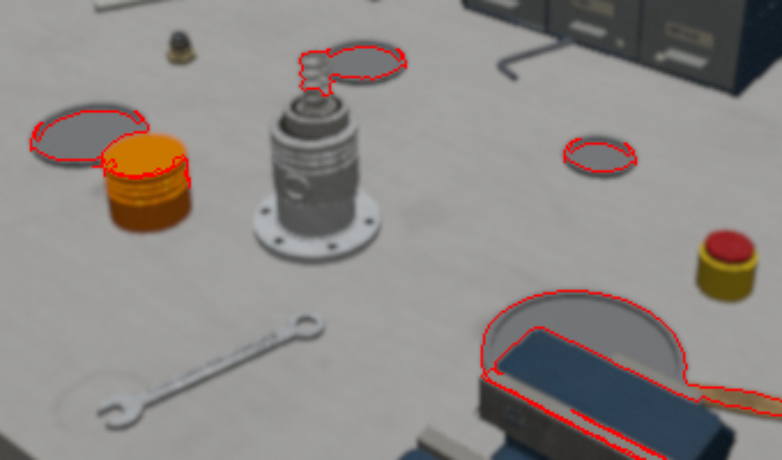

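View pics/seg_side.png

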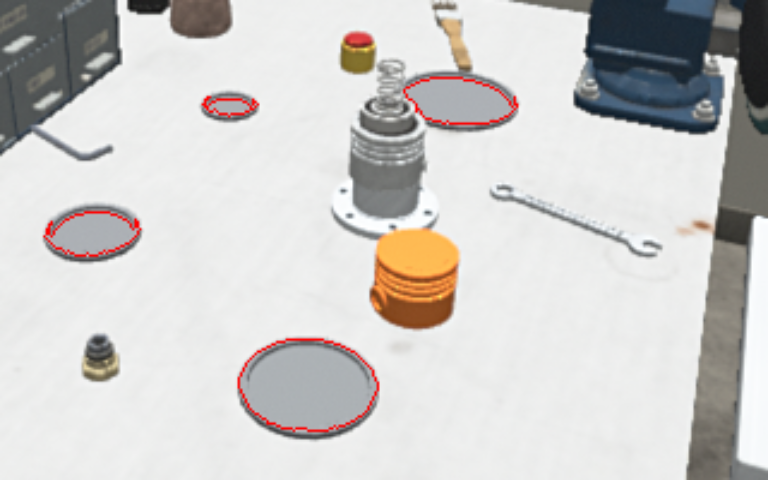

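The crops show the flood fill following the recesses. It leaks at the bearing nest in the scene view, and at the flange and piston nests there too. The stack stands clear in both views, so I'll refit the nest outlines with known radii and zoom in on the stack.

```bash
python3 - <<'E'
from h import *
from scipy.optimize import least_squares
np.set_printoptions(precision=4,suppress=True)
N=dict(spring=((.6654,-.1435),.030),bearing=((.671,.117),.0415),piston=((.4345,.2146),.05),flange=((.449,-.254),.066))
st=[]
for n in ["scene","side"]:
    d=dict(np.load(f"pics/{n}0.npz")); f=d["frame"][:,:,::-1].copy(); g=cv2.cvtColor(f,cv2.COLOR_BGR2GRAY).astype(np.float32)
    for k,(c,r) in N.items():
        # edge outline: first light->dark step going inward along radial lines
        pts=[]
        for a in np.linspace(0,2*np.pi,120,endpoint=False):
            rr=np.arange(r+.012,r-.012,-.0005);P=np.c_[c[0]+rr*np.cos(a),c[1]+rr*np.sin(a),np.full(len(rr),.0035)]
            q=proj(d,P).astype(np.float32);v=cv2.remap(g,q[:,:1],q[:,1:],1)[:,0]
            dv=v[4:]-v[:-4]
            i=np.argmin(dv)
            if dv[i]<-15: pts.append(P[i+2,:2])
        pts=np.array(pts)
        s=least_squares(lambda x:np.hypot(*(pts-x).T)-r,c,loss="soft_l1",f_scale=.001)
        print(n,k,len(pts),s.x,"med res mm",1e3*np.median(np.abs(np.hypot(*(pts-s.x).T)-r)))
    b=(250,230,350,340) if n=="scene" else (320,205,400,295)
    st.append(cv2.resize(f[b[1]:b[3],b[0]:b[2]],(400,440 if n=="scene" else 450),interpolation=cv2.INTER_CUBIC)[:440])
cv2.imwrite("pics/stack.png",np.hstack(st))
E
```

```text
scene spring 113 [ 0.6656 -0.144 ] med res mm 0.5787071184727953
scene bearing 53 [0.6715 0.1121] med res mm 0.4690122285204157
scene piston 64 [0.4332 0.2142] med res mm 0.5079150166944837
scene flange 80 [ 0.4509 -0.2595] med res mm 1.0920973849210258
side spring 120 [ 0.6648 -0.1393] med res mm 1.1924386247071304
side bearing 120 [0.6711 0.1169] med res mm 0.47483951549424575
side piston 120 [0.433  0.2182] med res mm 0.8790431351220485
side flange 114 [ 0.4518 -0.2548] med res mm 1.9362125490134385
```

View pics/stack.png

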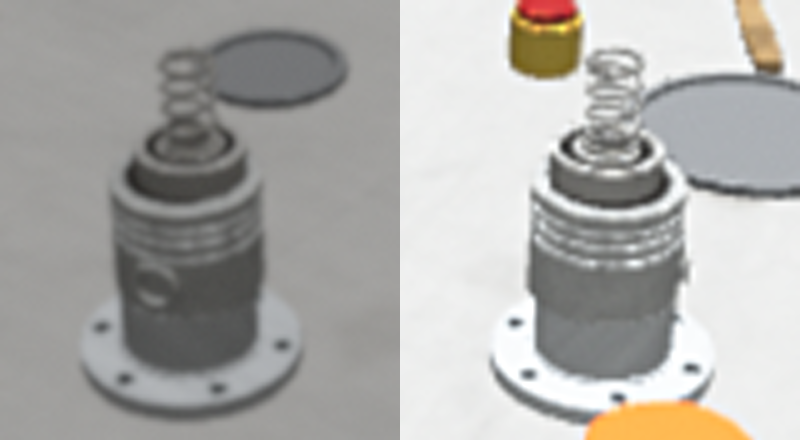

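The zoomed view shows the spring's top ring centre at scene px (296.2,243.7) and side px (362.8,216.4). The flange disc is centred at about (297.7,316.7) and (360.5,275), and the bearing at (297,267) and (361.6,236). The wrist camera is next, once I'm above the stack.

```bash
python3 - <<'E'
from h import *
np.set_printoptions(precision=4,suppress=True)
a,b=[dict(np.load(f"pics/{n}0.npz")) for n in("scene","side")]
for k,z,p,q in [("spring",.145,(296.2,243.7),(362.8,216.4)),("bearing",.105,(297,267),(361.6,236)),("piston",.091,(296.5,276),(361.9,244)),("flange",.010,(297.75,316.7),(360.5,275))]:
    print(k,plane(a,p,z),plane(b,q,z),end=" ")
    (o,r),(o2,r2)=rays(a,p),rays(b,q);t=np.linalg.lstsq(np.c_[r[0],-r2[0]],o2-o,rcond=None)[0];print(o+r[0]*t[0],o2+r2[0]*t[1])
for k,z,p,q in [("pot top",.038,(477,326),(349,207)),("union",.028,(238,236),(241,332)),("orange",.051,(224,288),(374,296))]: print(k,plane(a,p,z),plane(b,q,z))
s=robot.read_state();print(R.from_rotvec(s["tcp_rot"]).as_matrix())
print(shift([.51,.02,.32]))
E
```

```text
spring [[ 0.4619 -0.0256]] [[ 0.4589 -0.0229]] [ 0.4613 -0.026   0.1454] [ 0.4597 -0.0257  0.1436]
bearing [[ 0.4569 -0.0293]] [[ 0.4563 -0.0152]] [ 0.4611 -0.0253  0.1017] [ 0.459  -0.0249  0.0997]
piston [[ 0.4521 -0.0317]] [[ 0.4524 -0.0082]] [ 0.4597 -0.0244  0.0846] [ 0.4569 -0.0238  0.082 ]
flange [[ 0.4506 -0.0309]] [[ 0.4535 -0.0186]] [ 0.4557 -0.0261  0.005 ] [ 0.4556 -0.0261  0.005 ]
pot top [[ 0.5759 -0.2972]] [[ 0.5729 -0.2789]]
union [[0.5731 0.2504]] [[0.5754 0.2598]]
orange [[0.3937 0.087 ]] [[0.3917 0.099 ]]
[[ 0.9694  0.2453 -0.0005]
 [ 0.2453 -0.9694  0.002 ]
 [ 0.     -0.002  -1.    ]]
[ 4.1611 -4.7402 -0.6777]
```

```bash
python3 -m crank '[0.85,-0.97,-0.68,0,0,0.158,1, 0.85,-0.97,-0.68,0,0,0.158,1, 0.85,-0.97,-0.68,0,0,0.158,1, 0.85,-0.97,-0.68,0,0,0.158,1, 0.85,-0.97,-0.68,0,0,0.158,1, 0.85,-0.97,-0.68,0,0,0.158,1]'
python3 -m crank '[0.45,-1,0,0,0,0,1, 0.45,-1,0,0,0,0,1, 0.45,-1,0,0,0,0,1, 0.45,-1,0,0,0,0,1]'
python3 -m crank '[0.45,-1,0,0,0,0,1, 0.45,-1,0,0,0,0,1, 0.45,-1,0,0,0,0,1, 0.45,-1,0,0,0,0,1]'
python3 - <<'E'
from h import *
np.set_printoptions(precision=4,suppress=True)
d=robot.get_image("wrist");cv2.imwrite("pics/w1.png",d["frame"][:,:,::-1]);np.savez("pics/w1.npz",**d)
print(d["camera_from_world"],d["camera_matrix"]);print(robot.read_state()["joints"])
E
```

```text
time: 0.6
eef_pos: [0.2373, -0.5156, 0.3227]
tcp_rot: [3.138, 0.004, 0.003]
force: [0.3, -0.4, -0.5]
finger_gap: 0.0883
gripper_force: 0.0
time: 0.93
eef_pos: [0.2908, -0.3929, 0.3187]
tcp_rot: [-3.138, -0.003, 0.001]
force: [-0.2, -0.8, -0.6]
finger_gap: 0.0883
gripper_force: 0.0
time: 1.27
eef_pos: [0.3452, -0.2732, 0.3191]
tcp_rot: [-3.139, -0.004, 0.001]
force: [0.7, -0.1, -0.3]
finger_gap: 0.0883
gripper_force: 0.0
[[ 0.0024 -1.     -0.0026 -0.2733]
 [ 0.9464  0.0031 -0.3228 -0.2563]
 [ 0.3228 -0.0016  0.9464 -0.5799]
 [ 0.      0.      0.      1.    ]] [[338.6859   0.     321.4573]
 [  0.     338.6859 241.3211]
 [  0.       0.       1.    ]]
[-0.7292 -0.2332  1.962   0.0006  1.4144  0.838 ]
```

View pics/w1.png

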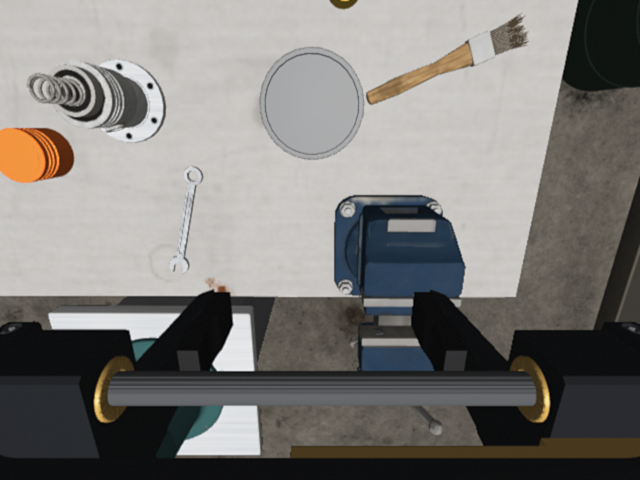

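The wrist view shows the flange nest at px (312,102), the stack at upper left and the vice at (400,250). I'll move on above the stack.

```bash
python3 -m crank '[0.45,-1,0,0,0,0,1, 0.45,-1,0,0,0,0,1, 0.45,-1,0,0,0,0,1, 0.45,-1,0,0,0,0,1]'
python3 -m crank '[0.1,-1,0,0,0,0,1, 0.1,-1,0,0,0,0,1, 0.1,-1,0,0,0,0,1, 0.1,-1,0,0,0,0,1, 0.1,-1,0,0,0,0,1]'
python3 - <<'E'
from h import *
np.set_printoptions(precision=4,suppress=True)
d=robot.get_image("wrist");cv2.imwrite("pics/w2.png",d["frame"][:,:,::-1]);np.savez("pics/w2.npz",**d)
T=d["camera_from_world"];print("cam",-T[:3,:3].T@T[:3,3],robot.read_state()["eef_pos"])
w=dict(np.load("pics/w1.npz"))
g=cv2.cvtColor(w["frame"],cv2.COLOR_RGB2GRAY)
print("flange nest",plane(w,[(312,102),(261,102),(363,102),(312,47),(312,158)],.005))
print("vice pts z=0",plane(w,[(336,197),(440,197)],0.01)," z=.1",plane(w,[(365,208),(455,208)],.10),"z=.14",plane(w,[(365,208),(455,208)],.14))
E
```

```text
time: 1.65
eef_pos: [0.3996, -0.1541, 0.3195]
tcp_rot: [-3.14, -0.004, 0.0]
force: [0.8, 0.2, -0.3]
finger_gap: 0.0883
gripper_force: 0.0
time: 2.07
eef_pos: [0.4106, -0.0369, 0.3197]
tcp_rot: [3.14, 0.005, -0.002]
force: [-0.4, 0.3, 0.8]
finger_gap: 0.0884
gripper_force: 0.0
cam [ 0.4959 -0.0365  0.4659] [ 0.4105 -0.0379  0.3197]
flange nest [[ 0.4587 -0.2603]
 [ 0.4586 -0.196 ]
 [ 0.4589 -0.3245]
 [ 0.52   -0.2607]
 [ 0.39   -0.2599]]
vice pts z=0 [[ 0.3388 -0.2923]
 [ 0.3392 -0.4336]]  z=.1 [[ 0.3447 -0.3208]
 [ 0.345  -0.4199]] z=.14 [[ 0.3541 -0.3156]
 [ 0.3544 -0.4039]]
```

View pics/w2.png

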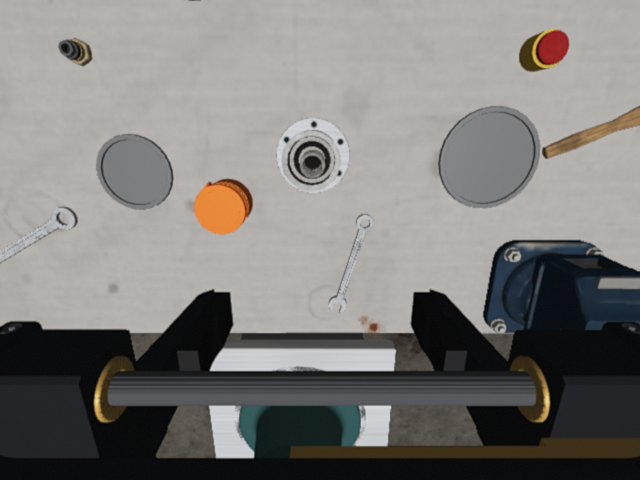

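The wrist view shows the stack at about (313,157), with the spring top at (312,163), the flange disc spanning columns 276–350 and rows 118–192, and the orange decoy at (222,207). I'll refine the stack centre from these outlines.

```bash
python3 - <<'E'
from h import *
np.set_printoptions(precision=4,suppress=True)
d=dict(np.load("pics/w2.npz"));f=d["frame"][:,:,::-1]
cv2.imwrite("pics/w2c.png",cv2.resize(f[110:200,265:360],None,fx=6,fy=6,interpolation=cv2.INTER_CUBIC))
print("flange",plane(d,[(313,155)],.009),"spring est",proj(d,[[.460,-.0255,.145],[.46,-.0255,.105],[.46,-.0255,.01]]))
E
```

```text
flange [[ 0.4593 -0.0263]] spring est [[308.9314 166.2584]
 [310.2058 161.8903]
 [312.3597 154.5076]]
```

View pics/w2c.png

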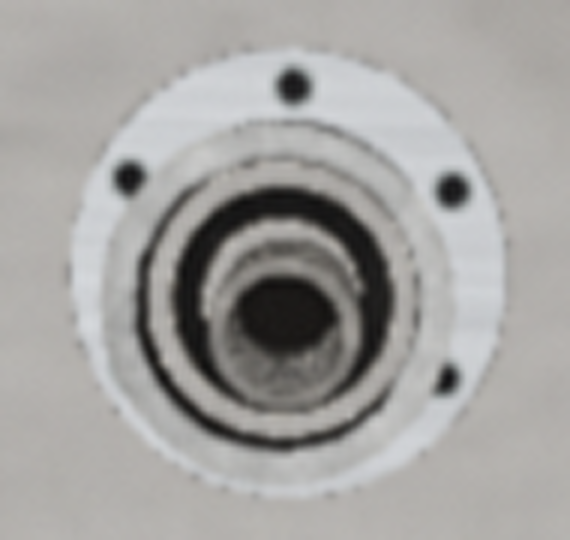

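The crop shows the spring top ring centred at px (312.5,166.2), the bearing at about (311.5,159.5) and the flange at (313,155.3).

```bash
python3 - <<'E'
from h import *
np.set_printoptions(precision=4,suppress=True)
d=dict(np.load("pics/w2.npz"))
for k,p,z in [("spring",(312.5,166.2),.145),("bearing",(311.5,159.5),.105),("flange",(313,155.3),.01),("pnest edges",(97,170),.005),("",(172,170),.005),("",(134,134),.005),("",(134,209),.005)]: print(k,plane(d,p,z))
print(shift([.460,-.027,.114]))
E
```

```text
spring [[ 0.4601 -0.0288]]
bearing [[ 0.4624 -0.0269]]
flange [[ 0.459  -0.0263]]
pnest edges [[0.4387 0.2633]]
 [[0.439  0.1629]]
 [[0.4849 0.2057]]
 [[0.3853 0.2232]]
[ 0.4148 -0.093   1.7138]
```

```bash
python3 -m crank '[0.415,-0.09,0.3,0,0,0,1, 0.415,-0.09,0.6,0,0,0,1, 0.415,-0.09,0.9,0,0,0,1, 0.415,-0.09,0.9,0,0,0,0.6, 0.415,-0.09,0.9,0,0,0,0.6]'
python3 - <<'E'
from h import *
np.set_printoptions(precision=4,suppress=True)
s=robot.read_state();print(s["eef_pos"],s["finger_gap"],shift([.460,-.027,.114]))
f=[robot.get_image(n)["frame"][:,:,::-1] for n in("scene","side")]
cv2.imwrite("pics/g1.png",np.hstack([cv2.resize(x,(400,400),interpolation=cv2.INTER_CUBIC) for x in (f[0][180:340,220:380],f[1][150:310,280:440])]))
E
```

```text
time: 2.53
eef_pos: [0.4574, -0.0278, 0.2091]
tcp_rot: [-3.141, 0.005, 0.013]
force: [0.0, -0.4, -0.3]
finger_gap: 0.0769
gripper_force: 0.0
[ 0.4574 -0.0278  0.2091] 0.07685616960416887 [ 0.0285 -0.007   0.7923]
```

View pics/g1.png

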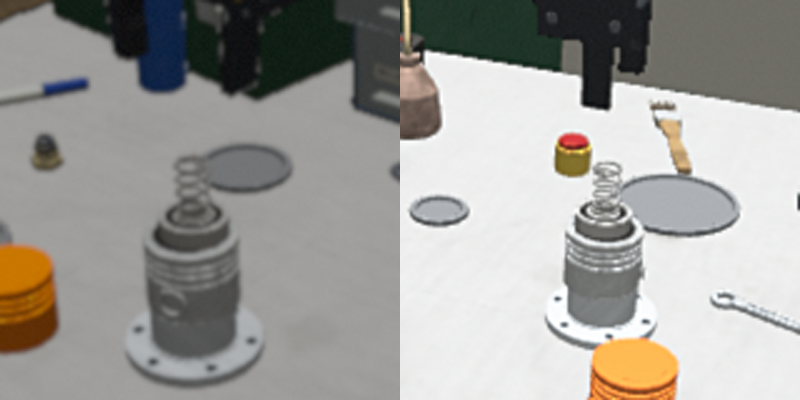

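The gripper is centred over the spring, with the fingers at crop columns 130 and 237 and the spring at 190. I'll descend, grip gently and lift.

```bash
python3 -m crank '[0.025,0,0.3,0,0,0,0.6, 0.025,0,0.55,0,0,0,0.6, 0.025,0,0.7,0,0,0,0.6, 0.025,0,0.79,0,0,0,0.6, 0.025,0,0.79,0,0,0,0.6, 0.025,0,0.79,0,0,0,0.6]' 10
python3 -m crank '[0,0,0,0,0,0,0.45, 0,0,0,0,0,0,0.4, 0,0,0,0,0,0,0.35, 0,0,0,0,0,0,0.3, 0,0,0,0,0,0,0.25, 0,0,0,0,0,0,0.2, 0,0,0,0,0,0,0.2, 0,0,0,0,0,0,0.2, 0,0,0,0,0,0,0.2]' 10
```

```text
time: 3.13
eef_pos: [0.4644, -0.0264, 0.1195]
tcp_rot: [3.141, -0.001, 0.005]
force: [0.6, -0.3, 1.3]
finger_gap: 0.0527
gripper_force: 0.0
time: 3.88
eef_pos: [0.4635, -0.0259, 0.1182]
tcp_rot: [3.141, -0.001, 0.002]
force: [0.1, -1.3, 6.0]
finger_gap: 0.0236
gripper_force: 10.0
```

```bash
python3 -m crank '[0,0,-0.1,0,0,0,0.2, 0,0,-0.3,0,0,0,0.2, 0,0,-0.6,0,0,0,0.2, 0,0,-0.9,0,0,0,0.2, 0,0,-0.9,0,0,0,0.2, 0,0,-0.9,0,0,0,0.2]' 10
python3 - <<'E'
from h import *
np.set_printoptions(precision=4,suppress=True)
f=[robot.get_image(n)["frame"][:,:,::-1] for n in("scene","side")]
a,b=[dict(np.load(f"pics/{n}0.npz")) for n in("scene","side")]
cv2.imwrite("pics/g2.png",np.hstack([cv2.resize(x,(400,400),interpolation=cv2.INTER_CUBIC) for x in (f[0][160:320,220:380],f[1][120:280,280:440])]))
print("cabinet scene",plane(a,[(487,256),(362,221),(515,215)],0),"side",plane(b,[(180,263),(248,207)],0),shift([.665,-.1415,.22]))
E
```

```text
time: 4.38
eef_pos: [0.4645, -0.0259, 0.2277]
tcp_rot: [3.141, -0.001, 0.008]
force: [-0.5, -0.1, -1.2]
finger_gap: 0.0233
gripper_force: 10.0
cabinet scene [[ 0.8589 -0.1875]
 [ 0.8394  0.1163]
 [ 1.0834 -0.1542]] side [[ 0.841   0.0866]
 [ 0.859  -0.237 ]] [1.6922 0.9649 0.0314]
```

View pics/g2.png

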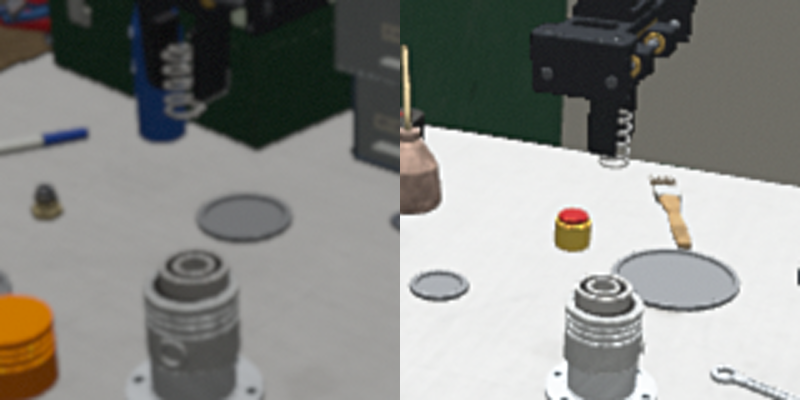

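The spring is held upright at crop (185,80), and the bearing stayed on the piston. I'll carry it to the spring nest.

```bash
python3 -m crank '[0.25,0.14,0,0,0,0,0.2, 0.5,0.28,0,0,0,0,0.2, 0.75,0.42,0,0,0,0,0.2, 0.85,0.48,0,0,0,0,0.2]'
python3 -m crank '[0.25,0.14,0,0,0,0,0.2, 0.5,0.28,0,0,0,0,0.2, 0.7,0.41,0.1,0,0,0,0.2, 0.85,0.48,0.3,0,0,0,0.2, 0.85,0.48,0.6,0,0,0,0.2, 0.85,0.48,0.8,0,0,0,0.2, 0.85,0.48,0.8,0,0,0,0.2, 0.85,0.48,0.8,0,0,0,0.2, 0.85,0.48,0.8,0,0,0,0.2]'
python3 - <<'E'
from h import *
np.set_printoptions(precision=4,suppress=True)
s=robot.read_state();print(s["eef_pos"],s["tcp_rot"],shift([.668,-.1415,.02]))
f=[robot.get_image(n)["frame"][:,:,::-1] for n in("scene","side")]
cv2.imwrite("pics/g3.png",np.hstack([cv2.resize(x,(400,400),interpolation=cv2.INTER_CUBIC) for x in (f[0][190:350,330:490],f[1][120:280,220:380])]))
E
```

```text
time: 4.82
eef_pos: [0.5663, -0.0849, 0.2225]
tcp_rot: [-3.142, 0.002, 0.004]
force: [-0.3, 0.7, -0.3]
finger_gap: 0.0235
gripper_force: 10.0
time: 5.57
eef_pos: [0.6666, -0.1409, 0.1293]
tcp_rot: [-3.141, 0.0, 0.001]
force: [0.3, -0.5, 0.4]
finger_gap: 0.0233
gripper_force: 10.0
[ 0.6666 -0.1409  0.1293] [-3.1414  0.0004  0.0013] [0.0124 0.005  0.9108]
```

View pics/g3.png

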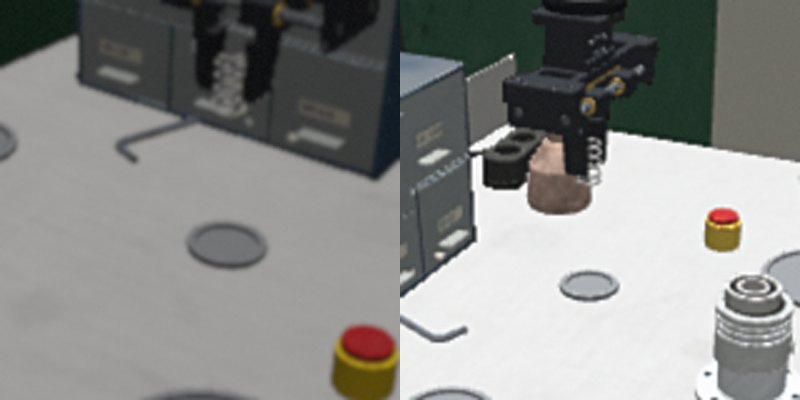

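The spring hangs above its nest in both views: scene crop (228,108) over (228,243), side crop (595,180) over (590,285). Lowering.

```bash
python3 -m crank '[0.01,0,0.3,0,0,0,0.2, 0.01,0,0.6,0,0,0,0.2, 0.01,0,0.75,0,0,0,0.2, 0.01,0,0.84,0,0,0,0.2, 0.01,0,0.88,0,0,0,0.2, 0.01,0,0.9,0,0,0,0.2, 0.01,0,0.9,0,0,0,0.2, 0.01,0,0.9,0,0,0,0.2]'
python3 -m crank '[0,0,0.015,0,0,0,0.2, 0,0,0.015,0,0,0,0.2, 0,0,0.015,0,0,0,0.2]'
python3 -m crank '[0,0,0.01,0,0,0,0.2, 0,0,0.01,0,0,0,0.2, 0,0,0.01,0,0,0,0.2]'
```

```text
time: 6.33
eef_pos: [0.6698, -0.1415, 0.0238]
tcp_rot: [3.141, -0.0, 0.006]
force: [1.0, 0.5, 0.2]
finger_gap: 0.0235
gripper_force: 10.0
time: 6.58
eef_pos: [0.6685, -0.1412, 0.0205]
tcp_rot: [3.141, -0.001, 0.002]
force: [0.2, 0.6, -0.4]
finger_gap: 0.0236
gripper_force: 10.0
time: 6.83
eef_pos: [0.6679, -0.1411, 0.0184]
tcp_rot: [-3.142, 0.001, 0.0]
force: [-0.1, 0.2, -1.0]
finger_gap: 0.0232
gripper_force: 10.0
```

```bash
python3 -m crank '[0,0,0.01,0,0,0,0.2, 0,0,0.01,0,0,0,0.2, 0,0,0.01,0,0,0,0.2]'
python3 -m crank '[0,0,0.01,0,0,0,0.2, 0,0,0.01,0,0,0,0.2, 0,0,0.01,0,0,0,0.2]'
```

```text
time: 7.08
eef_pos: [0.6679, -0.1411, 0.0171]
tcp_rot: [-3.141, 0.001, 0.001]
force: [0.1, 0.4, 0.3]
finger_gap: 0.0237
gripper_force: 10.0
time: 7.33
eef_pos: [0.6683, -0.1412, 0.0164]
tcp_rot: [3.141, -0.001, 0.001]
force: [-0.2, 0.2, 0.6]
finger_gap: 0.0237
gripper_force: 10.0
```

```bash
python3 -m crank '[0,0,0.01,0,0,0,0.2, 0,0,0.01,0,0,0,0.2, 0,0,0.01,0,0,0,0.2]'
python3 - <<'E'
from cell import robot
import numpy as np
s=robot.read_state();print(s["eef_pos"],s["force"])
E
```

```text
time: 7.58
eef_pos: [0.6684, -0.1412, 0.0163]
tcp_rot: [3.141, -0.001, 0.001]
force: [-2.7, 1.1, 7.4]
finger_gap: 0.0237
gripper_force: 10.0
[ 0.66840551 -0.14115543  0.01632502] [-2.66799719  1.06083455  7.35822843]
```

```bash
python3 -m crank '[0,0,0,0,0,0,0.35, 0,0,0,0,0,0,0.45, 0,0,0,0,0,0,0.55, 0,0,0,0,0,0,0.55, 0,0,0,0,0,0,0.55, 0,0,-0.1,0,0,0,0.55, 0,0,-0.3,0,0,0,0.55, 0,0,-0.6,0,0,0,0.55, 0,0,-0.9,0,0,0,0.55, 0,0,-1,0,0,0,0.55]'
python3 -m crank '[-0.7,-0.32,-0.3,0,0,0,1, -0.7,-0.32,-0.3,0,0,0,1, -0.7,-0.32,-0.3,0,0,0,1]'
python3 -m crank '[-0.7,-0.32,-0.3,0,0,0,1, -0.7,-0.32,-0.3,0,0,0,1, -0.7,-0.32,-0.3,0,0,0,1]'
python3 -m crank '[-0.7,-0.32,-0.3,0,0,0,1, -0.7,-0.32,-0.3,0,0,0,1, -0.7,-0.32,-0.3,0,0,0,1, -0.7,-0.32,-0.3,0,0,0,1, -0.7,-0.32,-0.3,0,0,0,1]'
python3 - <<'E'
from h import *
np.set_printoptions(precision=4,suppress=True)
d=robot.get_image("wrist");np.savez("pics/w3.npz",**d)
f=[robot.get_image(n)["frame"][:,:,::-1] for n in("scene","side")]
s=robot.read_state();print(s["eef_pos"],proj(d,[[.46,-.026,.105],[.665,-.142,.003]]))
x,y=proj(d,[[.46,-.026,.105]])[0].astype(int)
print(x,y)
w=d["frame"][:,:,::-1][max(y-50,0):y+50,x-50:x+50]
c=[w,f[0][260:310,395:445],f[1][200:250,270:320]]
cv2.imwrite("pics/g4.png",np.hstack([cv2.resize(c[0],(480,480),interpolation=cv2.INTER_CUBIC),np.vstack([cv2.resize(k,(240,240),interpolation=cv2.INTER_CUBIC) for k in c[1:]])]))
E
```

```text
time: 8.42
eef_pos: [0.6716, -0.142, 0.1424]
tcp_rot: [3.139, -0.001, 0.015]
force: [1.0, 0.1, 1.0]
finger_gap: 0.0485
gripper_force: 0.0
time: 8.67
eef_pos: [0.5813, -0.1013, 0.1726]
tcp_rot: [-3.141, 0.0, 0.001]
force: [0.2, -0.3, -0.2]
finger_gap: 0.0662
gripper_force: 0.0
time: 8.92
eef_pos: [0.4969, -0.0628, 0.2085]
tcp_rot: [-3.141, -0.0, 0.0]
force: [0.2, 0.2, -0.1]
finger_gap: 0.0864
gripper_force: 0.0
time: 9.33
eef_pos: [0.4162, -0.0257, 0.2438]
tcp_rot: [3.141, 0.001, 0.005]
force: [0.1, -0.1, 0.2]
finger_gap: 0.0882
gripper_force: 0.0
[ 0.4167 -0.0261  0.2425] [[321.6221 178.7259]
 [446.2797 -59.119 ]]
321 178
```

View pics/g4.png

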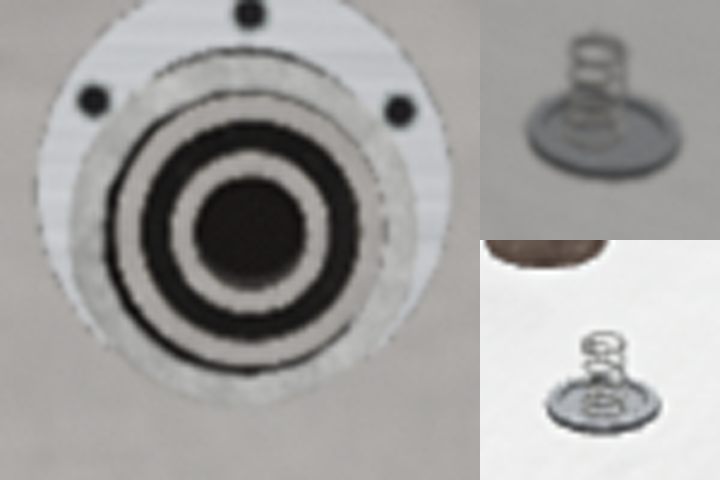

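The spring stands upright inside its nest. The bearing is centred at crop (249,231), wrist px (322.9,176.1). The piston crown circle is centred at about (245,227).

```bash
python3 - <<'E'
from h import *
np.set_printoptions(precision=4,suppress=True)
d=dict(np.load("pics/w3.npz"))
p=plane(d,(322.9,176.1),.105)[0];print(p,"piston",plane(d,(322,175.3),.091),"flange",plane(d,(321.9,170),.01))
print(shift([p[0],p[1],.0985]), robot.read_state()["eef_pos"])
E
```

```text
[ 0.4622 -0.0271] piston [[ 0.461  -0.0264]] flange [[ 0.456  -0.0264]]
[0.3796 0.0076 1.2002] [ 0.4167 -0.0261  0.2425]
```

```bash
python3 -m crank '[0.37,0.007,0.1,0,0,0,0.8, 0.37,0.007,0.4,0,0,0,0.8, 0.37,0.007,0.7,0,0,0,0.8, 0.37,0.007,0.95,0,0,0,0.8, 0.37,0.007,1,0,0,0,0.8, 0.37,0.007,1,0,0,0,0.8, 0.37,0.007,1,0,0,0,0.8, 0.37,0.007,1,0,0,0,0.8, 0.37,0.007,1,0,0,0,0.8]' 15
python3 -c "
from h import *
print(shift([.461,-.0268,.0985]))"
```

```text
time: 10.23
eef_pos: [0.4625, -0.027, 0.1252]
tcp_rot: [3.141, -0.001, 0.007]
force: [-0.2, 0.2, 0.5]
finger_gap: 0.0702
gripper_force: 0.0
[-0.0134833  -0.00142587  0.22259746]
```

```bash
python3 -m crank '[-0.01,0,0.1,0,0,0,0.8, -0.01,0,0.18,0,0,0,0.8, -0.01,0,0.215,0,0,0,0.8, -0.01,0,0.215,0,0,0,0.8, -0.01,0,0.215,0,0,0,0.8, -0.01,0,0.215,0,0,0,0.8, -0.01,0,0.215,0,0,0,0.8, -0.01,0,0.215,0,0,0,0.8]' 15
```

```text
time: 10.9
eef_pos: [0.4597, -0.0267, 0.0976]
tcp_rot: [3.142, -0.001, 0.001]
force: [-0.5, -0.3, 0.5]
finger_gap: 0.0704
gripper_force: 0.0
```

```bash
python3 -m crank '[0,0,0,0,0,0,0.7, 0,0,0,0,0,0,0.65, 0,0,0,0,0,0,0.6, 0,0,0,0,0,0,0.55, 0,0,0,0,0,0,0.5, 0,0,0,0,0,0,0.45, 0,0,0,0,0,0,0.45, 0,0,0,0,0,0,0.45, 0,0,0,0,0,0,0.45]' 20
python3 -m crank '[0,0,-0.05,0,0,0,0.45, 0,0,-0.1,0,0,0,0.45, 0,0,-0.2,0,0,0,0.45, 0,0,-0.4,0,0,0,0.45, 0,0,-0.6,0,0,0,0.45, 0,0,-0.6,0,0,0,0.45]' 20
python3 - <<'E'
from h import *
np.set_printoptions(precision=4,suppress=True)
f=[robot.get_image(n)["frame"][:,:,::-1] for n in("scene","side")]
cv2.imwrite("pics/g5.png",np.hstack([cv2.resize(x,(400,400),interpolation=cv2.INTER_CUBIC) for x in (f[0][210:330,240:360],f[1][170:290,300:420])]))
print(shift([.671,.1145,.16]))
E
```

```text
time: 11.65
eef_pos: [0.4593, -0.0267, 0.0971]
tcp_rot: [3.142, -0.001, -0.0]
force: [-0.1, -1.0, 0.2]
finger_gap: 0.046
gripper_force: 20.0
time: 12.15
eef_pos: [0.4629, -0.027, 0.1745]
tcp_rot: [3.141, -0.001, 0.014]
force: [1.3, -0.9, -0.6]
finger_gap: 0.0457
gripper_force: 20.0
[ 1.7549 -1.1775  0.0924]
```

View pics/g5.png

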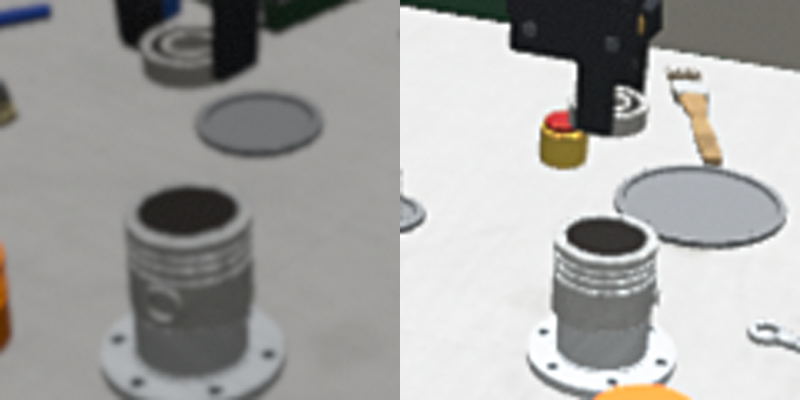

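The bearing is held level, and the piston and flange are undisturbed. Next is the bearing nest.

```bash
python3 -m crank '[0.25,-0.17,0,0,0,0,0.45, 0.5,-0.34,0,0,0,0,0.45, 0.75,-0.51,0,0,0,0,0.45, 0.87,-0.59,0,0,0,0,0.45, 0.87,-0.59,0,0,0,0,0.45]'
python3 -m crank '[0.25,-0.17,0,0,0,0,0.45, 0.5,-0.34,0,0,0,0,0.45, 0.7,-0.48,0.05,0,0,0,0.45, 0.83,-0.57,0.2,0,0,0,0.45, 0.87,-0.59,0.4,0,0,0,0.45, 0.87,-0.59,0.7,0,0,0,0.45, 0.87,-0.59,0.7,0,0,0,0.45, 0.87,-0.59,0.7,0,0,0,0.45, 0.87,-0.59,0.7,0,0,0,0.45]'
python3 -c "
from h import *
s=robot.read_state();print(s['eef_pos'],s['finger_gap'],s['gripper_force'],shift([.6695,.1145,.0165]))"
```

```text
time: 12.67
eef_pos: [0.5655, 0.046, 0.1673]
tcp_rot: [-3.141, -0.002, 0.001]
force: [-1.2, -0.8, -1.8]
finger_gap: 0.0458
gripper_force: 20.0
time: 13.42
eef_pos: [0.6673, 0.1143, 0.0851]
tcp_rot: [3.141, -0.001, -0.002]
force: [0.2, 0.9, -0.1]
finger_gap: 0.046
gripper_force: 20.0
[0.66732548 0.11427424 0.08514779] 0.04597002797161968 19.999897672169027 [ 0.01892192 -0.00206848  0.57203833]
```

```bash
python3 -m crank '[0.015,0,0.2,0,0,0,0.45, 0.015,0,0.35,0,0,0,0.45, 0.015,0,0.45,0,0,0,0.45, 0.015,0,0.52,0,0,0,0.45, 0.015,0,0.56,0,0,0,0.45, 0.015,0,0.58,0,0,0,0.45, 0.015,0,0.58,0,0,0,0.45, 0.015,0,0.58,0,0,0,0.45, 0.015,0,0.58,0,0,0,0.45]'
python3 -m crank '[0,0,0.015,0,0,0,0.45, 0,0,0.015,0,0,0,0.45, 0,0,0.015,0,0,0,0.45]'
python3 -m crank '[0,0,0.01,0,0,0,0.45, 0,0,0.01,0,0,0,0.45, 0,0,0.01,0,0,0,0.45]'
python3 -m crank '[0,0,0.01,0,0,0,0.45, 0,0,0.01,0,0,0,0.45, 0,0,0.01,0,0,0,0.45]'
```

```text
time: 14.17
eef_pos: [0.6708, 0.115, 0.0166]
tcp_rot: [-3.141, 0.001, -0.003]
force: [-0.4, 0.4, -0.5]
finger_gap: 0.0459
gripper_force: 20.0
time: 14.42
eef_pos: [0.67, 0.1149, 0.0139]
tcp_rot: [-3.142, 0.0, -0.0]
force: [-0.2, -0.5, -1.0]
finger_gap: 0.0457
gripper_force: 20.0
time: 14.67
eef_pos: [0.6698, 0.1149, 0.0124]
tcp_rot: [3.142, -0.001, -0.0]
force: [0.1, 0.2, -1.6]
finger_gap: 0.0462
gripper_force: 20.0
time: 14.92
eef_pos: [0.6698, 0.1149, 0.0111]
tcp_rot: [3.142, -0.001, -0.0]
force: [-0.6, -0.4, -1.5]
finger_gap: 0.0456
gripper_force: 20.0
```

```bash
python3 -m crank '[0,0,0.01,0,0,0,0.45, 0,0,0.01,0,0,0,0.45, 0,0,0.01,0,0,0,0.45]'
python3 -m crank '[0,0,0.007,0,0,0,0.45, 0,0,0.007,0,0,0,0.45, 0,0,0.007,0,0,0,0.45]'
```

```text
time: 15.17
eef_pos: [0.6698, 0.1149, 0.01]
tcp_rot: [3.142, -0.001, -0.0]
force: [-1.0, -0.4, -0.9]
finger_gap: 0.0459
gripper_force: 20.0
time: 15.42
eef_pos: [0.6699, 0.1149, 0.0092]
tcp_rot: [3.142, -0.001, -0.0]
force: [0.2, -0.4, -0.9]
finger_gap: 0.0459
gripper_force: 20.0
```

```bash
python3 -m crank '[0,0,0.007,0,0,0,0.45, 0,0,0.007,0,0,0,0.45, 0,0,0.007,0,0,0,0.45]'
```

```text
time: 15.67
eef_pos: [0.67, 0.1149, 0.0091]
tcp_rot: [3.142, -0.001, 0.0]
force: [-1.9, -0.9, 5.1]
finger_gap: 0.0457
gripper_force: 20.0
```

```bash
python3 -m crank '[0,0,0,0,0,0,0.55, 0,0,0,0,0,0,0.6, 0,0,0,0,0,0,0.7, 0,0,0,0,0,0,0.7, 0,0,-0.02,0,0,0,0.75, 0,0,-0.1,0,0,0,0.75, 0,0,-0.3,0,0,0,0.75, 0,0,-0.6,0,0,0,0.75, 0,0,-0.9,0,0,0,0.75, 0,0,-1,0,0,0,1]'
python3 -m crank '[-0.7,0.39,-0.3,0,0,0,1, -0.7,0.39,-0.3,0,0,0,1, -0.7,0.39,-0.3,0,0,0,1]'
python3 -m crank '[-0.7,0.39,-0.3,0,0,0,1, -0.7,0.39,-0.3,0,0,0,1, -0.7,0.39,-0.3,0,0,0,1]'
python3 -m crank '[-0.7,0.39,-0.3,0,0,0,1, -0.7,0.39,-0.3,0,0,0,1, -0.7,0.39,-0.3,0,0,0,1, -0.7,0.39,-0.3,0,0,0,1, -0.7,0.39,-0.3,0,0,0,1]'
python3 - <<'E'
from h import *
np.set_printoptions(precision=4,suppress=True)
d=robot.get_image("wrist");np.savez("pics/w4.npz",**d)
f=[robot.get_image(n)["frame"][:,:,::-1] for n in("scene","side")]
x,y=proj(d,[[.46,-.026,.091]])[0].astype(int);print(x,y)
w=d["frame"][:,:,::-1][max(y-50,0):y+50,x-50:x+50]
c=[w,f[0][220:270,293:343],f[1][260:310,214:264]]
cv2.imwrite("pics/g6.png",np.hstack([cv2.resize(c[0],(480,480),interpolation=cv2.INTER_CUBIC),np.vstack([cv2.resize(k,(240,240),interpolation=cv2.INTER_CUBIC) for k in c[1:]])]))
E
```

```text
time: 16.5
eef_pos: [0.6737, 0.1154, 0.1359]
tcp_rot: [-3.14, 0.001, -0.016]
force: [0.4, -0.2, 0.1]
finger_gap: 0.0703
gripper_force: 0.0
time: 16.75
eef_pos: [0.5836, 0.0669, 0.166]
tcp_rot: [3.141, -0.001, -0.0]
force: [-0.2, -0.1, -1.2]
finger_gap: 0.088
gripper_force: 0.0
time: 17.0
eef_pos: [0.499, 0.02, 0.2019]
tcp_rot: [3.141, -0.001, 0.0]
force: [0.3, -0.4, -0.1]
finger_gap: 0.0883
gripper_force: 0.0
time: 17.42
eef_pos: [0.4181, -0.0257, 0.2374]
tcp_rot: [3.142, -0.003, 0.005]
force: [0.3, -0.4, 0.1]
finger_gap: 0.0884
gripper_force: 0.0
321 179
```

View pics/g6.png

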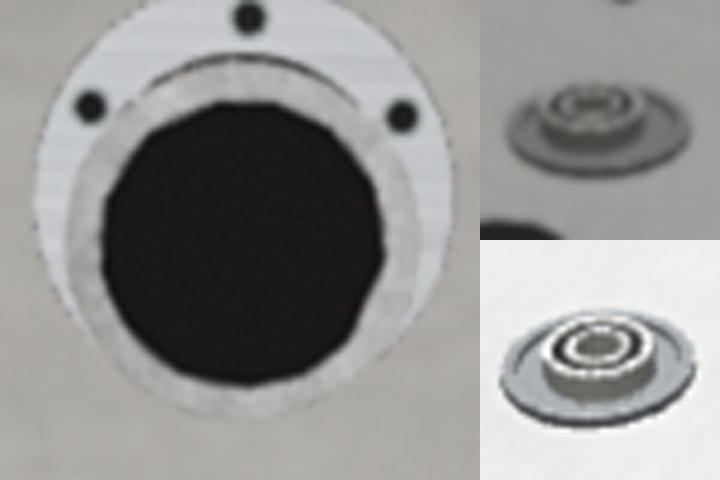

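The bearing lies flat inside its nest. The piston crown is centred at crop (243,238), wrist px (321.5,178.5), which gives an axis of (0.460,−0.026). That uses up my 14 picture views, so I'll work from numbers from here.

```bash
python3 -m crank '[0.35,0,0.1,0,0,0,1, 0.35,0,0.4,0,0,0,1, 0.35,0,0.7,0,0,0,1, 0.35,0,0.9,0,0,0,1, 0.35,0,0.9,0,0,0,1, 0.35,0,0.9,0,0,0,1, 0.35,0,0.9,0,0,0,1, 0.35,0,0.9,0,0,0,1]' 15
python3 -c "
from h import *
d=dict(np.load('pics/w4.npz'));print(plane(d,[(321.5,178.6)],.091),shift([.46,-.0262,.062]))"
```

```text
time: 18.23
eef_pos: [0.4619, -0.0254, 0.1304]
tcp_rot: [3.141, 0.0, 0.006]
force: [-0.4, 0.4, 0.6]
finger_gap: 0.0881
gripper_force: 0.0
[[ 0.46090223 -0.02600766]] [-0.01764058  0.00636616  0.57026592]
```

```bash
python3 -m crank '[-0.01,0.006,0.2,0,0,0,1, -0.01,0.006,0.35,0,0,0,1, -0.01,0.006,0.45,0,0,0,1, -0.01,0.006,0.53,0,0,0,1, -0.01,0.006,0.56,0,0,0,1, -0.01,0.006,0.56,0,0,0,1, -0.01,0.006,0.56,0,0,0,1, -0.01,0.006,0.56,0,0,0,1]' 15
python3 -m crank '[0,0,0,0,0,0,0.9, 0,0,0,0,0,0,0.86, 0,0,0,0,0,0,0.82, 0,0,0,0,0,0,0.78, 0,0,0,0,0,0,0.74, 0,0,0,0,0,0,0.7, 0,0,0,0,0,0,0.65, 0,0,0,0,0,0,0.65, 0,0,0,0,0,0,0.65, 0,0,0,0,0,0,0.65]' 15
python3 -m crank '[0,0,0,0,0,0,0.65, 0,0,0,0,0,0,0.65, 0,0,0,0,0,0,0.65]' 35
```

```text
time: 18.9
eef_pos: [0.4598, -0.0263, 0.0624]
tcp_rot: [3.141, -0.001, 0.004]
force: [0.6, 0.0, 0.5]
finger_gap: 0.0883
gripper_force: 0.0
time: 19.73
eef_pos: [0.4587, -0.026, 0.0613]
tcp_rot: [-3.141, 0.001, -0.0]
force: [-0.4, 1.0, 1.7]
finger_gap: 0.0638
gripper_force: 15.0
time: 19.98
eef_pos: [0.4587, -0.026, 0.0613]
tcp_rot: [-3.141, 0.001, -0.0]
force: [0.3, 2.7, 2.1]
finger_gap: 0.0634
gripper_force: 35.0
```

```bash
python3 -m crank '[0,0,-0.05,0,0,0,0.65, 0,0,-0.1,0,0,0,0.65, 0,0,-0.2,0,0,0,0.65, 0,0,-0.4,0,0,0,0.65, 0,0,-0.6,0,0,0,0.65, 0,0,-0.8,0,0,0,0.65, 0,0,-0.8,0,0,0,0.65, 0,0,-0.8,0,0,0,0.65]'
python3 -c "
from h import *
s=robot.read_state();print(s['force'],s['torque'],shift([.433,.215,.16]))
# flange boss check: white pixels/what is visible
for n in('scene','side'):
    d=robot.get_image(n);f=d['frame'];q=proj(d,[[.46,-.026,.045],[.46,-.026,.075]]).astype(int);print(n,q.tolist(),[f[y,x].tolist() for x,y in q]); cv2.imwrite(f'pics/l_{n}.png',f[:,:,::-1])
"
```

```text
time: 20.65
eef_pos: [0.4598, -0.0265, 0.1584]
tcp_rot: [3.141, -0.001, 0.006]
force: [0.2, 0.7, -3.1]
finger_gap: 0.0632
gripper_force: 35.0
[ 0.20207216  0.67085658 -3.08808375] [-0.01759983 -0.01065378  0.01363194] [-0.22398325 -2.01253858 -0.01556915]
scene [[298, 296], [297, 281]] [[103, 106, 108], [159, 158, 156]]
side [[359, 258], [360, 246]] [[255, 255, 255], [235, 235, 235]]
```

```bash
python3 -m crank '[-0.03,-0.25,0,0,0,0,0.65, -0.06,-0.5,0,0,0,0,0.65, -0.09,-0.75,0,0,0,0,0.65, -0.11,-0.95,0,0,0,0,0.65, -0.11,-1,0,0,0,0,0.65]'
python3 -m crank '[-0.03,-0.25,0,0,0,0,0.65, -0.06,-0.5,0,0,0,0,0.65, -0.09,-0.75,0,0,0,0,0.65, -0.11,-0.9,0.1,0,0,0,0.65, -0.11,-1,0.3,0,0,0,0.65, -0.11,-1,0.5,0,0,0,0.65, -0.11,-1,0.7,0,0,0,0.65, -0.11,-1,0.7,0,0,0,0.65, -0.11,-1,0.7,0,0,0,0.65, -0.11,-1,0.7,0,0,0,0.65]'
python3 -c "
from h import *
s=robot.read_state();print(s['force'],s['tcp_rot'],shift([.433,.215,.03]))
"
```

```text
time: 21.17
eef_pos: [0.4432, 0.0962, 0.1547]
tcp_rot: [-3.141, -0.003, 0.007]
force: [0.6, -0.1, -3.6]
finger_gap: 0.063
gripper_force: 35.0
time: 22.0
eef_pos: [0.4325, 0.2134, 0.0732]
tcp_rot: [3.141, -0.001, -0.001]
force: [0.5, 0.7, -2.8]
finger_gap: 0.0633
gripper_force: 35.0
[ 0.51768948  0.65701653 -2.82471137] [ 3.14112063e+00 -1.23641823e-03 -9.52099460e-04] [ 0.00434135 -0.01337041  0.36016746]
```

```bash
python3 -m crank '[0.005,-0.013,0.15,0,0,0,0.65, 0.005,-0.013,0.26,0,0,0,0.65, 0.005,-0.013,0.33,0,0,0,0.65, 0.005,-0.013,0.37,0,0,0,0.65, 0.005,-0.013,0.38,0,0,0,0.65, 0.005,-0.013,0.38,0,0,0,0.65, 0.005,-0.013,0.38,0,0,0,0.65, 0.005,-0.013,0.38,0,0,0,0.65]'
python3 -m crank '[0,0,0.01,0,0,0,0.65, 0,0,0.01,0,0,0,0.65, 0,0,0.01,0,0,0,0.65]'
python3 -m crank '[0,0,0.01,0,0,0,0.65, 0,0,0.01,0,0,0,0.65, 0,0,0.01,0,0,0,0.65]'
```

```text
time: 22.67
eef_pos: [0.4337, 0.2157, 0.0285]
tcp_rot: [-3.141, 0.001, -0.002]
force: [-0.3, -0.5, -2.7]
finger_gap: 0.063
gripper_force: 35.0
time: 22.92
eef_pos: [0.4331, 0.2155, 0.0266]
tcp_rot: [-3.141, 0.001, -0.0]
force: [-0.0, 0.2, -4.1]
finger_gap: 0.0629
gripper_force: 35.0
time: 23.17
eef_pos: [0.4329, 0.2154, 0.0251]
tcp_rot: [3.141, -0.001, -0.0]
force: [-0.1, -0.3, -3.4]
finger_gap: 0.0633
gripper_force: 35.0
```

```bash
python3 -m crank '[0,0,0.008,0,0,0,0.65, 0,0,0.008,0,0,0,0.65, 0,0,0.008,0,0,0,0.65]'
python3 -m crank '[0,0,0.006,0,0,0,0.65, 0,0,0.006,0,0,0,0.65, 0,0,0.006,0,0,0,0.65]'
```

```text
time: 23.42
eef_pos: [0.4331, 0.2155, 0.0243]
tcp_rot: [-3.142, 0.001, -0.0]
force: [0.4, -0.2, -2.2]
finger_gap: 0.0633
gripper_force: 35.0
time: 23.67
eef_pos: [0.4331, 0.2154, 0.0243]
tcp_rot: [3.142, -0.001, -0.0]
force: [-2.8, -1.7, 4.9]
finger_gap: 0.0633
gripper_force: 35.0
```

```bash
python3 -m crank '[0,0,0,0,0,0,0.8, 0,0,0,0,0,0,0.9, 0,0,0,0,0,0,1, 0,0,0,0,0,0,1, 0,0,0,0,0,0,1, 0,0,-0.1,0,0,0,1, 0,0,-0.3,0,0,0,1, 0,0,-0.6,0,0,0,1, 0,0,-0.9,0,0,0,1, 0,0,-1,0,0,0,1]' 15
python3 -m crank '[0,0.3,-0.3,0,0,0,1, 0,0.6,-0.4,0,0,0,1, 0,1,-0.4,0,0,0,1, 0,1,-0.4,0,0,0,1]'
python3 -m crank '[0,0.3,0,0,0,0,1, 0,0.6,0,0,0,0,1, 0,1,0,0,0,0,1, 0,1,0,0,0,0,1, 0,1,0,0,0,0,1, 0,1,0,0,0,0,1]'
python3 - <<'E'
from h import *
np.set_printoptions(precision=4,suppress=True)
d=robot.get_image("wrist");np.savez("pics/w5.npz",**d);f=d["frame"];g=cv2.cvtColor(f,cv2.COLOR_RGB2GRAY)
print(robot.read_state()["eef_pos"])
x,y=proj(d,[[.458,-.0263,.01]])[0].astype(int);y0=max(y-60,0);w=g[y0:y+60,x-60:x+60];print(x,y)
m=(w<90).astype(np.uint8);n,l,s,c=cv2.connectedComponentsWithStats(m)
P=[c[i]+[x-60,y0] for i in range(1,n) if 5<s[i,4]<120];print(np.array(P),s[1:,4])
print(plane(d,P,.01),circ(plane(d,P,.01)) if len(P)>2 else "")
# piston in nest: dark crown in scene/side
for nm in("scene","side"):
    e=robot.get_image(nm);h=cv2.cvtColor(e["frame"],cv2.COLOR_RGB2GRAY);u,v=proj(e,[[.434,.2155,.054]])[0].astype(int)
    k=(h[v-25:v+25,u-35:u+35]<70).astype(np.uint8);n,l,s,c=cv2.connectedComponentsWithStats(k)
    i=1+np.argmax(s[1:,4]);print(nm,(u,v),c[i]+[u-35,v-25],s[i],plane(e,c[i]+[u-35,v-25],.054)); cv2.imwrite(f"pics/p_{nm}.png",e["frame"][:,:,::-1])
E
```

```text
time: 24.5
eef_pos: [0.436, 0.2167, 0.1488]
tcp_rot: [-3.138, 0.001, -0.012]
force: [1.2, 0.2, 0.0]
finger_gap: 0.088
gripper_force: 0.0
time: 24.83
eef_pos: [0.4335, 0.0918, 0.1928]
tcp_rot: [3.14, -0.004, 0.005]
force: [-0.3, -0.3, -0.4]
finger_gap: 0.0882
gripper_force: 0.0
time: 25.33
eef_pos: [0.4325, -0.0243, 0.1908]
tcp_rot: [-3.141, 0.004, 0.002]
force: [-0.2, -0.2, 0.7]
finger_gap: 0.0879
gripper_force: 0.0
[ 0.4326 -0.0237  0.1909]
323 190
[[324.175  148.225 ]
 [324.3051 163.1864]
 [287.1282 169.1282]
 [359.8718 171.1282]
 [287.1081 210.1351]
 [357.1944 212.1667]
 [321.6522 231.3478]] [ 40  59  39  39   2 511  37  36  23]
[[ 0.4978 -0.027 ]
 [ 0.4841 -0.0271]
 [ 0.4787  0.0082]
 [ 0.4766 -0.061 ]
 [ 0.4387  0.0097]
 [ 0.4365 -0.0597]
 [ 0.4167 -0.0245]] (array([ 0.4555, -0.0256]), np.float64(0.03884004800800475))
scene (np.int64(195), np.int64(255)) [193.9363 255.3186] [ 22  20  25  11 204] [[0.4331 0.2177]]
side (np.int64(328), np.int64(326)) [329.1224 327.7506] [ 22  18  29  19 425] [[0.4324 0.2183]]
```

```bash
python3 -m crank '[0.21,0.015,0.1,0,0,0,1, 0.21,0.015,0.4,0,0,0,1, 0.21,0.015,0.7,0,0,0,1, 0.21,0.015,0.95,0,0,0,1, 0.21,0.015,0.95,0,0,0,1, 0.21,0.015,0.95,0,0,0,1, 0.21,0.015,0.95,0,0,0,1, 0.21,0.015,0.95,0,0,0,1]' 15
python3 -c "
from h import *
print(shift([.458,-.026,.0145]))"
```

```text
time: 26.15
eef_pos: [0.4602, -0.0261, 0.0799]
tcp_rot: [3.141, 0.001, 0.007]
force: [0.5, -0.0, 0.6]
finger_gap: 0.0879
gripper_force: 0.0
[-0.02108638 -0.00089224  0.54527477]
```

```bash
python3 -m crank '[-0.01,0,0.2,0,0,0,1, -0.01,0,0.35,0,0,0,1, -0.01,0,0.45,0,0,0,1, -0.01,0,0.51,0,0,0,1, -0.01,0,0.53,0,0,0,1, -0.01,0,0.53,0,0,0,1, -0.01,0,0.53,0,0,0,1, -0.01,0,0.53,0,0,0,1]' 15
python3 -m crank '[0,0,0,0,0,0,0.9, 0,0,0,0,0,0,0.85, 0,0,0,0,0,0,0.8, 0,0,0,0,0,0,0.76, 0,0,0,0,0,0,0.72, 0,0,0,0,0,0,0.68, 0,0,0,0,0,0,0.6, 0,0,0,0,0,0,0.6, 0,0,0,0,0,0,0.6, 0,0,0,0,0,0,0.6, 0,0,0,0,0,0,0.6]' 15
python3 -m crank '[0,0,0,0,0,0,0.6, 0,0,0,0,0,0,0.6, 0,0,0,0,0,0,0.6]' 45
```

```text
time: 26.82
eef_pos: [0.4581, -0.0265, 0.0152]
tcp_rot: [3.141, -0.001, 0.004]
force: [-0.1, 1.3, -0.0]
finger_gap: 0.0882
gripper_force: 0.0
time: 27.73
eef_pos: [0.4568, -0.0262, 0.0139]
tcp_rot: [-3.141, 0.001, 0.0]
force: [-0.7, 3.0, 1.0]
finger_gap: 0.0594
gripper_force: 15.0
time: 27.98
eef_pos: [0.4568, -0.0263, 0.014]
tcp_rot: [-3.141, 0.001, 0.0]
force: [-0.2, 2.3, 0.8]
finger_gap: 0.0589
gripper_force: 45.0
```

```bash
python3 -m crank '[0,0,-0.05,0,0,0,0.6, 0,0,-0.1,0,0,0,0.6, 0,0,-0.2,0,0,0,0.6, 0,0,-0.4,0,0,0,0.6, 0,0,-0.6,0,0,0,0.6, 0,0,-0.6,0,0,0,0.6, 0,0,-0.6,0,0,0,0.6]'
python3 -m crank '[-0.02,0.25,0,0,0,0,0.6, -0.02,0.5,0,0,0,0,0.6, -0.02,0.75,0,0,0,0,0.6, -0.02,0.93,0,0,0,0,0.6, -0.02,0.97,0,0,0,0,0.6]'
python3 -m crank '[-0.02,0.25,0,0,0,0,0.6, -0.02,0.5,0,0,0,0,0.6, -0.02,0.75,0,0,0,0,0.6, -0.02,0.93,0,0,0,0,0.6, -0.02,0.96,0.1,0,0,0,0.6, -0.02,0.96,0.2,0,0,0,0.6, -0.02,0.96,0.2,0,0,0,0.6, -0.02,0.96,0.2,0,0,0,0.6, -0.02,0.96,0.2,0,0,0,0.6]'
python3 -c "
from h import *
s=robot.read_state();print(s['torque'],s['gripper_force'],shift([.452,-.258,.025]))"
```

```text
time: 28.57
eef_pos: [0.4584, -0.0268, 0.0875]
tcp_rot: [3.141, -0.0, 0.007]
force: [0.1, -0.1, -2.9]
finger_gap: 0.0588
gripper_force: 45.0
time: 28.98
eef_pos: [0.4533, -0.1453, 0.0844]
tcp_rot: [3.141, -0.004, -0.003]
force: [0.1, 0.5, -3.0]
finger_gap: 0.0588
gripper_force: 45.0
time: 29.73
eef_pos: [0.4512, -0.2562, 0.0608]
tcp_rot: [-3.14, -0.001, 0.003]
force: [0.6, 1.1, -2.9]
finger_gap: 0.059
gripper_force: 45.0
[-0.04508311 -0.08917971  0.0173757 ] 44.99989257194102 [0.00746177 0.01565295 0.298359  ]
```

```bash
python3 -m crank '[0.007,0.015,0.1,0,0,0,0.6, 0.007,0.015,0.2,0,0,0,0.6, 0.007,0.015,0.27,0,0,0,0.6, 0.007,0.015,0.31,0,0,0,0.6, 0.007,0.015,0.31,0,0,0,0.6, 0.007,0.015,0.31,0,0,0,0.6, 0.007,0.015,0.31,0,0,0,0.6]'
python3 -m crank '[0,0,0.012,0,0,0,0.6, 0,0,0.012,0,0,0,0.6, 0,0,0.012,0,0,0,0.6]'
python3 -m crank '[0,0,0.01,0,0,0,0.6, 0,0,0.01,0,0,0,0.6, 0,0,0.01,0,0,0,0.6]'
python3 -m crank '[0,0,0.01,0,0,0,0.6, 0,0,0.01,0,0,0,0.6, 0,0,0.01,0,0,0,0.6]'
```

```text
time: 30.32
eef_pos: [0.4531, -0.26, 0.0249]
tcp_rot: [3.141, -0.001, 0.001]
force: [-0.4, -0.6, -2.6]
finger_gap: 0.0593
gripper_force: 45.0
time: 30.57
eef_pos: [0.4531, -0.26, 0.0237]
tcp_rot: [3.141, -0.001, 0.001]
force: [-0.5, 0.5, -2.6]
finger_gap: 0.059
gripper_force: 45.0
time: 30.82
eef_pos: [0.4528, -0.2598, 0.0221]
tcp_rot: [-3.142, 0.001, 0.0]
force: [-0.5, -0.4, -2.4]
finger_gap: 0.0586
gripper_force: 45.0
time: 31.07
eef_pos: [0.4528, -0.2597, 0.0208]
tcp_rot: [-3.141, 0.001, 0.0]
force: [-0.6, -0.8, -3.3]
finger_gap: 0.0592
gripper_force: 45.0
```

```bash
python3 -m crank '[0,0,0.012,0,0,0,0.6, 0,0,0.012,0,0,0,0.6, 0,0,0.012,0,0,0,0.6]'
python3 -m crank '[0,0,0.012,0,0,0,0.6, 0,0,0.012,0,0,0,0.6, 0,0,0.012,0,0,0,0.6]'
python3 -m crank '[0,0,0.008,0,0,0,0.6, 0,0,0.008,0,0,0,0.6, 0,0,0.008,0,0,0,0.6]'
```

```text
time: 31.32
eef_pos: [0.4527, -0.2597, 0.0193]
tcp_rot: [-3.141, 0.001, 0.0]
force: [-0.7, -0.1, -3.6]
finger_gap: 0.0591
gripper_force: 45.0
time: 31.57
eef_pos: [0.4527, -0.2597, 0.0179]
tcp_rot: [-3.141, 0.001, 0.0]
force: [-0.1, 0.6, -2.8]
finger_gap: 0.059
gripper_force: 45.0
time: 31.82
eef_pos: [0.4528, -0.2598, 0.0171]
tcp_rot: [-3.142, 0.001, 0.0]
force: [0.4, 0.6, -1.9]
finger_gap: 0.059
gripper_force: 45.0
```

Touching down at the expected 17 mm. I'll release, retreat upward and verify numerically.

```bash
python3 -m crank '[0,0,0.004,0,0,0,0.6, 0,0,0.004,0,0,0,0.6, 0,0,0.004,0,0,0,0.75, 0,0,0.004,0,0,0,0.85, 0,0,0.004,0,0,0,0.95, 0,0,0.004,0,0,0,0.95, 0,0,0.004,0,0,0,0.95, 0,0,-0.1,0,0,0,0.95, 0,0,-0.3,0,0,0,0.95, 0,0,-0.6,0,0,0,0.95, 0,0,-0.9,0,0,0,0.95, 0,0,-1,0,0,0,0.95]' 15
python3 -m crank '[-0.2,0,-0.4,0,0,0,0.95, -0.2,0,-0.8,0,0,0,0.95, -0.2,0,-0.8,0,0,0,0.95, -0.2,0,-0.8,0,0,0,0.95, -0.2,0,-0.8,0,0,0,0.95]'
python3 - <<'E'
from h import *
np.set_printoptions(precision=4,suppress=True)
d=robot.get_image("wrist");f=d["frame"];g=cv2.cvtColor(f,cv2.COLOR_RGB2GRAY);cv2.imwrite("pics/end.png",f[:,:,::-1])
x,y=proj(d,[[.453,-.2595,.013]])[0].astype(int);print(x,y,robot.read_state()["eef_pos"])
m=(g[max(y-40,0):y+40,x-45:x+45]<85).astype(np.uint8);n,l,s,c=cv2.connectedComponentsWithStats(m)
P=np.array([c[i]+[x-45,max(y-40,0)] for i in range(1,n) if 5<s[i,4]<120]);q=plane(d,P,.013);print(q,q.mean(0))
# nest outline, radial edges
r=.066;c=np.array([.452,-.258]);pts=[]
for a in np.linspace(0,2*np.pi,120,endpoint=False):
    rr=np.arange(r+.012,r-.006,-.0005);W=np.c_[c[0]+rr*np.cos(a),c[1]+rr*np.sin(a),np.full(len(rr),.005)]
    u=proj(d,W).astype(np.float32);v=cv2.remap(g.astype(np.float32),u[:,:1],u[:,1:],1)[:,0];dv=v[4:]-v[:-4];i=np.argmin(dv)
    if dv[i]<-15: pts.append(W[i+2,:2])
print("nest",len(pts),circ(np.array(pts)))
a=dict(np.load("pics/scene0.npz"));b=dict(np.load("pics/side0.npz"))
for nm,o in(("scene",a),("side",b)):
    e=robot.get_image(nm)["frame"]
    for k,(X,h) in dict(pot=((.575,-.288),.025),union=((.574,.255),.015),orange=((.393,.093),.03)).items():
        u,v=proj(o,[[*X,h]])[0].astype(int);D=np.abs(e[v-18:v+18,u-18:u+18].astype(int)-o["frame"][v-18:v+18,u-18:u+18]).mean();print(nm,k,D.round(1))
E
```

```text
time: 32.82
eef_pos: [0.4557, -0.2616, 0.1426]
tcp_rot: [3.137, -0.001, 0.011]
force: [1.6, -1.6, 0.3]
finger_gap: 0.0836
gripper_force: 0.0
time: 33.23
eef_pos: [0.4294, -0.2602, 0.234]
tcp_rot: [3.14, -0.001, 0.004]
force: [-0.1, 0.3, -0.3]
finger_gap: 0.0836
gripper_force: 0.0
320 186 [ 0.4285 -0.2596  0.2322]
[[ 0.4934 -0.2612]
 [ 0.4819 -0.2598]
 [ 0.4749 -0.2259]
 [ 0.4726 -0.2953]
 [ 0.4346 -0.2246]
 [ 0.4323 -0.2941]
 [ 0.4163 -0.3017]
 [ 0.4135 -0.2587]] [ 0.4524 -0.2652]
nest 120 (array([ 0.4543, -0.2592]), np.float64(0.06615383741535424))
scene pot 0.9
scene union 0.6
scene orange 2.1
side pot 6.2
side union 0.4
side orange 2.4
```

```bash
python3 -c "
from cell import robot
print(robot.job_done(), robot.read_state()['time'])"
```

```text
the job is handed in; nothing more can be done
the job is handed in; nothing more can be done
```

The job is handed in at about 33 s of the 104 s: spring, bearing, piston and flange were each placed in order in their own nests and released, and the grease pot and brass union look unmoved; after my 14 picture views I checked the piston and flange by pixel measurements only.

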